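# Half-open the gas valve, then hold the igniter dial at its third click

### The arm

A 6-joint arm with a two-finger parallel gripper is mounted at the origin on the work surface. World frame = base frame: x ahead of the robot, y to its left, z up, the work surface at z = 0. Lengths are in mm, angles in rad, forces in N, time in s.
With the tool pointing down it reaches from about 300 to 775 mm from the base axis. Payload 14.6 kg.
Tool frame: the origin (TCP) lies between the finger pads; the fingertips stand 8 mm ahead of it and the grasp point (between the pads) lies 11 mm behind it; y points along the fingers, x is the direction in which the jaws open and shut, and the axes are right-handed (so a half turn about y gives the same grasp; the last joint's range is limited). The gripper opens to 94 mm and grips with 3 to 60 N. Pads are 16 mm wide; open, the fingers measure 119 mm over their backs; the gripper's body (75 mm by 177 mm) begins 78 mm behind the grasp point.
Start: joints at [-1.292, 0.3, 1.521, -0, 1.321, -0.067], TCP at [186.415, -517.435, 213.446] pointing down, gripper open.
Joint ranges: [-3.03, 3.03], [-0.79, 2.21], [0.23, 2.52], [-1.04, 4.18], [0, 3.07], [-2.55, 2.55]. Speed limits (rad/s): [2.22, 2.22, 2.57, 3.14, 3.14, 3.14].

### API

Orientations are given as [roll, pitch, yaw] about the fixed x, y, z axes, in that order (R = Rz(yaw) Ry(pitch) Rx(roll)).
In Python, from cell import read_state, imaging, order gives the robot as it stands. The module is installed in compiled form; this text tells all that it offers.
- The arm moves only by the shell command python3 -m handwheel 'ROWS' [FORCE]. ROWS is JSON, a list that holds one entry, the list of rows, each a list of 7 numbers: the shift along the tool's x, y, z in mm, then the turn, a rotation vector about the tool's x, y, z in degrees, then the opening, from -1 (shut) to 1 (fully open), so that 0 is half open. A call has 1 to 5 rows; each row is the pose to reach, as a shift and turn from the pose measured when the call began, along the tool's axes at that moment; what a row does not reach only later rows make up. A row lasts 1/12 s, in which the tool goes at most 41.7 mm and 7.16 degrees, less where a joint would pass 70% of its speed; a pose out of reach is approached as far as the arm can. A call with a gripper value outside its range is refused whole. The fingers move at their own pace and stop on an object; FORCE is the grip in N (left out, the last holds). Time passes only in rows, so rows that repeat a pose let the fingers close. It gives the time, the measured TCP pose, the force and the opening at its end, in the units of the state.
- read_state(): the state, without advancing time (a new reading comes with each control period).
- imaging.camera(name): name is "scene" or "side" or "wrist"; returns (picture, depth): 420x560x3 uint8, red, green, blue; 420x560 float32, mm along the optical axis (not along the pixel's ray), 0 where there is no reading.
- imaging.get_calibration(name): a dict with "mtx" (3x3 intrinsics, pixels), "world_from_camera" (4x4, takes a point from camera to world coordinates); the wrist camera has in their place "hand_eye" (4x4, takes a point from camera to tool coordinates, whose origin is the TCP and whose axes are the tool frame's). Camera axes: x right, y down, z forward; pixel columns grow to the right and rows downward; lengths in mm; the calibration is good to about 2 mm. A picture is of the moment at which its call begins: read the wrist's pose just before it. get_calibration takes no time and is no camera call.
- order.sign_off(): hands the job in, once; it reports no verdict.
The state is a dict: "clock": time; "joints": joint angles; "qd": joint speeds; "effort": joint torques, N m; "eef_pos": TCP position; "eef_rot": TCP orientation; "wrist_force": force on the tool from outside, world axes, zero at the start; "moment": the same for the moment, N m; "finger_gap": finger opening in mm.
Only numpy, scipy, OpenCV 4.12 (cv2) and the standard library are available. Lean on these libraries where they do the work, as an engineer would, in place of code of your own. Each camera call takes 0.05 s, during which the arm holds its last target.

### The job

First open the gas valve to half, so that its lever stands at 45 degrees between shut and fully open, and leave it there. Then turn the igniter's spring-return dial past its first two clicks to the third and keep holding it there against its spring: finish while still holding it, because it springs back when let go. Do not shift the pot, trivet, spice jar, bowl and bottle that stand around.

Things in the scene. Friction and masses are not known exactly. Their poses are not given: they have to be found in the camera images.
- valve (a joint): Opening angle of the gas valve's lever, rad, about the vertical axis through point valve_axis: 0 = shut, grows counter-clockwise seen from above, 0.785 = half open, 1.571 = fully open (end stops at 0 and 1.571). It starts between 0 and 0.3. Friction of about 0.12 N m keeps it where it is left.
- valve_axis (a point): Point on the valve's vertical turning axis at the lever's height, 85 mm above the cart. Site x axis: across the pipe; y axis: along the pipe. Shut, the lever points to the point's -x; fully open it lies along the pipe to -y; half open it points midway between -x and -y, over the longest of the three black marks on the base plate.
- valve_block: The valve's fixed part: steel plate 100 x 200 x 6 mm with a copper pipe along it (20 mm thick, 200 mm long, top 44 mm above the cart) and a brass valve body (40 mm thick, top at 54 mm). Origin in the middle of the underside, on the turning axis; axes as point valve_axis. It may stand on the left or the right, turned by up to 0.45 rad.
- valve_grip (a point): Middle of the valve lever's black plastic sleeve, 60 mm out from the axis, half-way up; turns with the lever. Sleeve: 70 mm long (25 to 95 mm from the axis), 14 mm wide, 18 mm high (76 to 94 mm above the cart), free space beneath it down to the plate or pipe. Site x axis points along the lever back to the turning axis, z up.
- dial (a joint): Turn of the igniter dial, rad, about its vertical axis, counter-clockwise seen from above: 0 = rest, clicks (detents) at 0.35, 0.70 and 1.05, end stop at 1.15. Its return spring pulls to 0 from everywhere (0.05 N m at rest, 0.10 N m at the third click; the clicks add or take some 0.04 N m), so it turns back when released.
- dial_grip (a point): On the dial's turning axis, 84 mm above the cart, in the upper half of the upright grey bar (wing) by which the dial is turned: 60 mm long, 13 mm wide, from 58 to 98 mm above the cart, centred on the axis. Turns with the dial: point x axis along the bar, white pointer end at -x; z up. Under the bar is a black disc 72 mm across, top at 58 mm.
- wing: The igniter's dial: the black disc with its upright bar, one piece; origin on the axis at the foot of the disc, 50 mm above the cart, axes as point dial_grip. This is what must be held.
- igniter: Steel box 130 x 130 x 50 mm fixed on the cart, with the dial on top; origin in the middle of its underside, on the dial's axis. At rest the pointer points to the box's -x; four white marks beside the disc stand for rest and the three clicks, that of the third click longest. It may stand on the left or the right, turned by up to 0.45 rad.
- pot: Lidded blue enamel pot, bystander, 170 mm across (218 mm over its two loop handles), 106 mm high with the lid's knob; origin at the middle of its underside.
- trivet: Cork-bottomed round trivet, bystander, 150 mm across, 11 mm high; origin at the middle of its underside.
- spice_jar: Pale green screw-top plastic jar, bystander, 50 mm across, 74 mm high; origin at the middle of its underside.
- bowl: White bowl, bystander, 120 mm across, 50 mm high; origin at the middle of its underside.
- sauce: White plastic squeeze bottle with a black cap, bystander, 56 mm across, 150 mm high; origin at the middle of its underside.

How it is judged (in metres and radians):
On the way, in this order (a step that is already met when the one before it is completed fails the run):
1. the gas valve is set half open while the dial is still at rest (value of joint valve between 0.645 and 0.925 rad and value of joint dial below 0.2 rad), for 0.3 s.
2. the dial is past two clicks, at the third, held by the fingers (value of joint dial above 0.93 rad and contact force between wing and the fingers above 1 N), for 0.5 s.
At the end, for the whole second after the job is handed in: The valve stands half open (0.785 rad within 0.14 rad, 8 degrees), and the dial is held still at its third click (above 0.93 rad) by the fingers, which press on its bar with more than 1 N (all of step 2 and value of joint valve between 0.645 and 0.925 rad and velocity of joint dial between -0.1 and 0.1 rad/s); the arm keeps its last pose, push and grip.
It fails at once if the dial is turned past its first click while the valve is still nearly shut (value of joint valve below 0.5 rad and value of joint dial above 0.5 rad).
It fails at once if a bystander is shifted by more than 30 mm (distance of any of pot, trivet, spice_jar, bowl, sauce from where it was at the start of the episode above 0.03 m).
It also fails if it takes over 48 s, if anything falls off the work surface, if the arm or the gripper's body presses on something with over 40 N, if the wrist force passes 120 N, or if a joint passes its speed limit or range.

## Working session

There is one attempt and no reset: what is moved stays moved. The work goes in short steps, Python scripts to look and compute and a shell command to move; the robot and the scene stay as the last step left them, time stands still between calls to the robot, and variables do not carry over. Pictures are saved under pics/ and viewed, and the job is handed in when it is done.

```bash
mkdir -p pics; python3 - <<'E'
from cell import read_state, imaging, order
import cv2
print(read_state())
for n in ("scene","side","wrist"):
    p,d=imaging.camera(n)
    cv2.imwrite(f"pics/a_{n}.png",p[:,:,::-1]); 
    import numpy as np
    np.save(f"pics/a_{n}_d.npy",d)
    c=imaging.get_calibration(n); print(n,c)
E
```

```text
{'clock': 0.0, 'joints': array([-1.29159150e+00,  3.00465190e-01,  1.52157951e+00, -1.99814494e-05,
        1.32068632e+00, -6.66004166e-02]), 'qd': array([ 1.40058413e-03, -1.40702175e-03, -8.24559695e-04,  5.61336192e-05,
       -1.23306287e-04, -1.35065332e-03]), 'effort': array([ 3.95545110e-03, -5.31799042e+01, -3.52732301e+01,  7.10448856e-02,
        2.44151638e-02, -7.27156839e-05]), 'eef_pos': array([ 186.34808853, -517.20352408,  212.89023063]), 'eef_rot': array([-1.57073988e+00,  1.13712123e-03, -1.22498609e+00]), 'wrist_force': array([-1.10276697,  0.10538576,  0.24815954]), 'moment': array([ 0.01659367,  0.00024598, -0.05213469]), 'finger_gap': 94.06265156288848}
scene {'mtx': array([[452.5999575 ,   0.        , 274.78987542],
       [  0.        , 452.5999575 , 213.47922507],
       [  0.        ,   0.        ,   1.        ]]), 'world_from_camera': array([[-6.72908437e-01,  3.98336691e-01, -6.23315423e-01,
         1.48639675e+03],
       [ 7.39521294e-01,  3.82067642e-01, -5.54195428e-01,
         7.99054699e+02],
       [ 1.73922808e-02, -8.33877808e-01, -5.51675005e-
[... 470 characters left out ...]
+02],
       [ 8.09766387e-03, -7.28699320e-01, -6.84785900e-01,
         9.26687860e+02],
       [ 0.00000000e+00,  0.00000000e+00,  0.00000000e+00,
         1.00000000e+00]])}
wrist {'mtx': array([[340.17951338,   0.        , 278.90467103],
       [  0.        , 340.17951338, 207.62271417],
       [  0.        ,   0.        ,   1.        ]]), 'hand_eye': array([[ 9.99999504e-01, -4.48979996e-05, -9.95300716e-04,
         3.98097579e-01],
       [ 9.50781442e-04, -2.55541795e-01,  9.66797542e-01,
        -1.71581852e+02],
       [-2.97748207e-04, -9.66798008e-01, -2.55541626e-01,
         7.45821755e+01],
       [ 0.00000000e+00,  0.00000000e+00,  0.00000000e+00,
         1.00000000e+00]])}
```

View pics/a_scene.png

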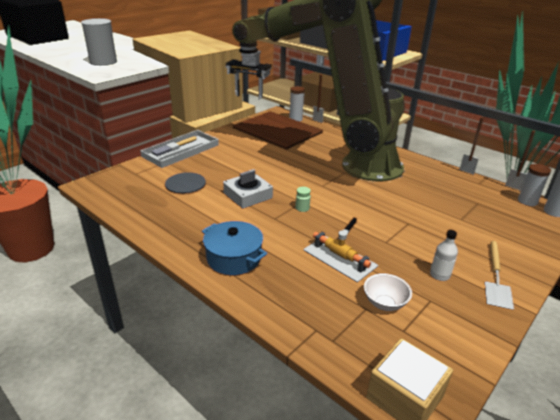

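View pics/a_side.png

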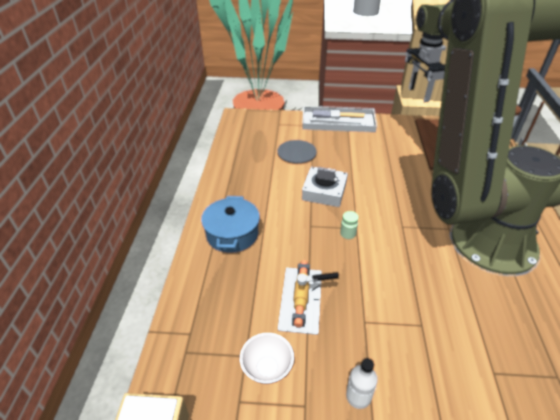

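View pics/a_wrist.png

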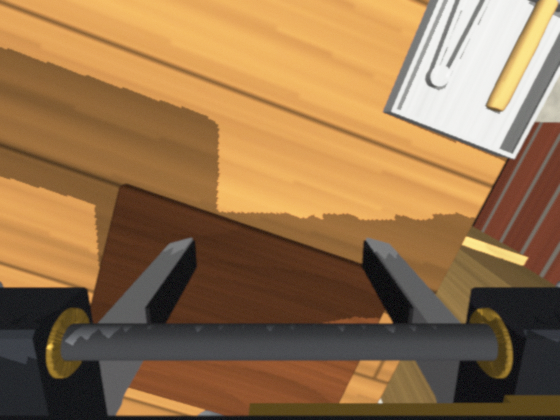

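```bash
cat > h.py <<'E'
import numpy as np, cv2
from cell import read_state, imaging
from scipy.spatial.transform import Rotation as R
def pose():
    s=read_state(); T=np.eye(4); T[:3,:3]=R.from_euler('xyz',s['eef_rot']).as_matrix(); T[:3,3]=s['eef_pos']; return T
def cloud(d,c,T):
    v,u=np.mgrid[:420,:560]; K=c['mtx']
    P=np.stack([(u-K[0,2])/K[0,0]*d,(v-K[1,2])/K[1,1]*d,d,np.ones_like(d)],-1)
    return (P@T.T)[...,:3]
def atz(u,v,z,c,T):
    K=c['mtx']; r=T[:3,:3]@np.array([(u-K[0,2])/K[0,0],(v-K[1,2])/K[1,1],1]); o=T[:3,3]
    return o+r*(z-o[2])/r[2]
def proj(p,c,T):
    q=np.linalg.inv(T)@np.append(p,1); q=c['mtx']@q[:3]; return q[:2]/q[2]
E
python3 - <<'E'
from h import *
for n,boxes in (("scene",[(290,200,400,290),(210,160,290,210)]),("side",[(265,250,355,340),(290,155,360,210)])):
    im=cv2.imread(f"pics/a_{n}.png"); d=np.load(f"pics/a_{n}_d.npy"); c=imaging.get_calibration(n); T=c["world_from_camera"]
    W=cloud(d,c,T)
    for i,(x0,y0,x1,y1) in enumerate(boxes):
        cv2.imwrite(f"pics/a_{n}{i}.png",cv2.resize(im[y0:y1,x0:x1],None,fx=7,fy=6.5 if 0 else 7,interpolation=cv2.INTER_CUBIC)[:600,:800])
        w=W[y0:y1,x0:x1].reshape(-1,3)
        for lo,hi in ((70,100),(85,100),(3,12),(45,56)):
            m=(w[:,2]>lo)&(w[:,2]<hi); q=w[m]
            if len(q)>5: print(n,i,lo,hi,len(q),q.mean(0).round(),q.min(0).round(),q.max(0).round(), cv2.minAreaRect(q[:,:2].astype(np.float32)))
E
```

```text
scene 0 70 100 174 [549. 244.  88.] [486. 223.  70.] [591. 262.  96.] ((538.4647827148438, 237.65464782714844), (107.33090209960938, 25.21693229675293), 15.816532135009766)
scene 0 85 100 129 [543. 243.  91.] [486. 223.  85.] [591. 262.  96.] ((538.4705810546875, 237.63394165039062), (107.32618713378906, 25.21438980102539), 15.846531867980957)
scene 0 3 12 824 [586. 246.   5.] [175. -23.   3.] [750. 428.  12.] ((471.0229797363281, 220.81285095214844), (477.8257751464844, 363.7042236328125), 38.841827392578125)
scene 0 45 56 298 [592. 294.  49.] [455.   0.  45.] [688. 447.  56.] ((551.5200805664062, 215.1058807373047), (460.99835205078125, 106.82830810546875), 67.24114227294922)
scene 1 70 100 127 [ 515. -197.   86.] [ 484. -213.   70.] [ 544. -186.   99.] ((513.6881103515625, -198.18312072753906), (19.875999450683594, 59.86309814453125), 78.51824188232422)
scene 1 85 100 70 [ 514. -198.   93.] [ 484. -213.   85.] [ 544. -186.   99.] ((513.6881103515625, -198.18312072753906), (19.875999450683594, 59.86309814453125), 78.51824188232422)
scene 1 3 12 137 [ 518. -205.    7.] [ 242. -494. 
[... 997 characters left out ...]
00 150 [ 513. -195.   86.] [ 484. -213.   70.] [ 541. -186.   99.] ((512.2264404296875, -197.87596130371094), (20.449743270874023, 58.93955612182617), 77.54833221435547)
side 1 85 100 85 [ 513. -196.   93.] [ 485. -213.   85.] [ 541. -187.   99.] ((512.5538330078125, -198.64315795898438), (19.092609405517578, 57.96936798095703), 77.54833221435547)
side 1 3 12 282 [ 571. -295.    8.] [ 412. -415.    3.] [ 638. -118.   12.] ((523.1731567382812, -265.0418701171875), (216.4911346435547, 292.64453125), 3.173687219619751)
side 1 45 56 688 [ 513. -182.   49.] [ 440. -272.   45.] [ 587. -121.   56.] ((512.9204711914062, -196.8217315673828), (132.96705627441406, 129.6307830810547), 77.85061645507812)
```

View pics/a_side0.png

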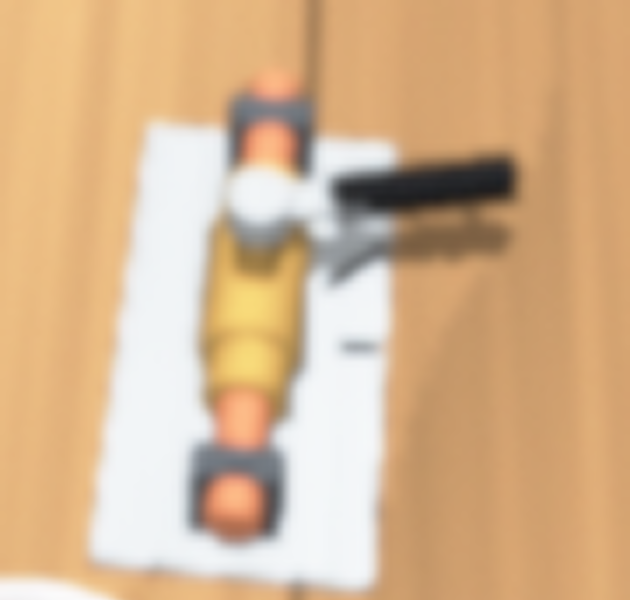

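View pics/a_side1.png

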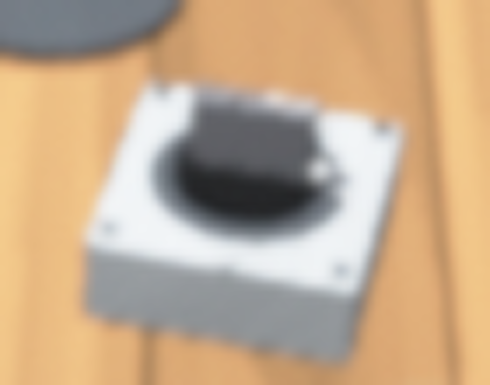

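View pics/a_scene0.png

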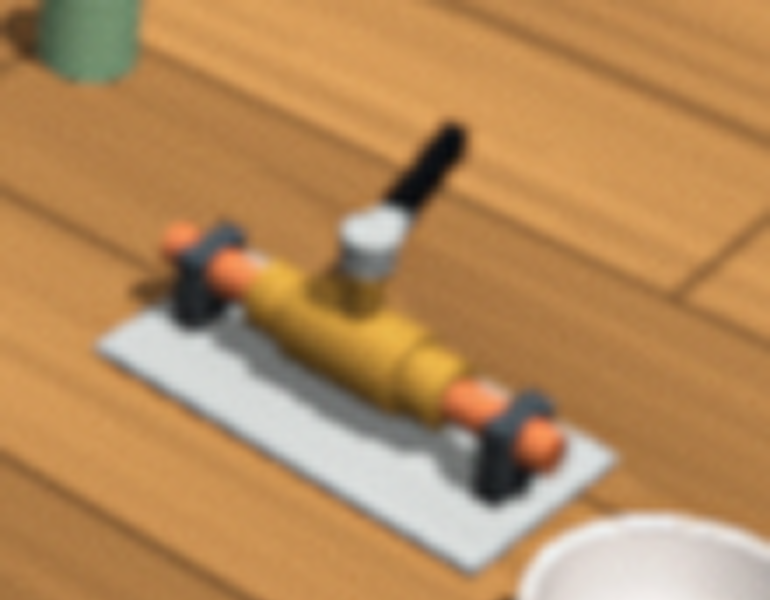

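```bash
python3 - <<'E'
from h import *
n="side";c=imaging.get_calibration(n); T=c["world_from_camera"]
f=lambda x,y,z:atz(265+x/7-.43,250+y/7-.43,z,c,T)
C=np.array([f(150,125,6),f(398,148,6),f(372,588,6),f(92,560,6)]);print(C.round(),C.mean(0))
for i in range(4): print(np.linalg.norm(C[i]-C[(i+1)%4]),np.arctan2(*(C[(i+1)%4]-C[i])[[1,0]]))
print("mark",f(360,347,6),"tip",f(512,165,94),f(515,200,76),"hub",f(258,190,94))
im=cv2.imread("pics/a_side.png").astype(int); d=np.load("pics/a_side_d.npy"); W=cloud(d,c,T)
dark=(im.max(2)<60)&(W[...,2]>86)&(W[...,2]<100)&(W[...,1]>180)&(W[...,1]<300)
for lab,m in (("sleeve",dark),("all",(W[...,2]>88)&(W[...,2]<100)&(W[...,1]>180)&(W[...,1]<300)&(W[...,0]<620)&(W[...,0]>450))):
    q=W[m][:,:2]; print(lab,len(q),q.mean(0),cv2.fitLine(q.astype(np.float32),cv2.DIST_L2,0,.01,.01).ravel(), q.min(0),q.max(0))
E
```

```text
[[620. 148.   6.]
 [521. 153.   6.]
 [530. 352.   6.]
 [628. 348.   6.]] [574.64173038 250.19873589   6.        ]
99.66582425124054 3.0911278459271245
199.32532772240623 1.5259970829845848
98.87094010575225 -0.04577192136829586
199.79539331749936 -1.6116248412261382
mark [534.77154999 250.211723     6.        ] tip [485.40380042 230.98008341  94.        ] [482.7019787  232.40023606  76.        ] hub [576.10811579 248.63407756  94.        ]
sleeve 84 [514.57463433 240.29407725] [9.7610462e-01 2.1730098e-01 5.1457465e+02 2.4029408e+02] [486.55827836 230.17881686] [544.75432446 250.61741108]
all 184 [536.79058336 242.42713092] [9.7812015e-01 2.0804071e-01 5.3679059e+02 2.4242712e+02] [484.17748675 223.62000478] [587.09769128 261.00983338]
```

```bash
cat >> h.py <<'E'
def plan(xyz,yaw):
    T=pose(); G=np.eye(4); G[:3,:3]=R.from_euler('xyz',[-np.pi/2,0,yaw]).as_matrix(); G[:3,3]=xyz
    D=np.linalg.inv(T)@G; s=read_state()
    print("now",s['eef_pos'].round(1),s['eef_rot'].round(3),"F",s['wrist_force'].round(1),s['moment'].round(2),'gap',round(s['finger_gap'],1),'t',s['clock'],'j6',s['joints'][[0,5]].round(2))
    print("shift",D[:3,3].round(1),"rot",np.degrees(R.from_matrix(D[:3,:3]).as_rotvec()).round(2))
E
python3 - <<'E'
from h import *
plan([515,240,215],-1.41)
n="side";c=imaging.get_calibration(n); T=c["world_from_camera"]; d=np.load("pics/a_side_d.npy");W=cloud(d,c,T)
print("jar",W[215:222,345:355].reshape(-1,3).mean(0),"potknob",W[211,231],"cap",W[363,368])
E
```

```text
now [ 186.4 -517.3  213. ] [-1.571e+00  1.000e-03 -1.225e+00] F [ 0.8 -0.5  0.4] [ 0.    0.01 -0.06] gap 94.0 t 0.15 j6 [-1.29 -0.07]
shift [-601.1   -1.4  565.8] rot [-0.   10.6  -0.05]
jar [444.4692516   15.15760918  83.97147814] potknob [786.2814284   31.91859475 104.37203487] cap [438.04173958 497.21823569 146.9591691 ]
```

```bash
M="python3 -m handwheel"
$M '[[[-200,0,190,0,3,0,0.2],[-200,0,190,0,3,0,0.2],[-200,0,190,0,3,0,0.2],[-200,0,190,0,3,0,0.2],[-200,0,190,0,3,0,0.2]]]' 20
python3 -c "
from h import *
plan([515,240,215],-1.41)"
```

```text
clock: 0.57
eef_pos: [270.3, -324.7, 213.0]
eef_rot: [-1.571, 0.001, -1.278]
wrist_force: [1.4, 0.5, 0.6]
finger_gap: 64.1
now [ 270.3 -324.7  213. ] [-1.571e+00  1.000e-03 -1.278e+00] F [1.4 0.5 0.6] [-0.01 -0.01 -0.08] gap 64.1 t 0.5667 j6 [-0.96  0.31]
shift [-470.    -1.5  397.3] rot [ 0.    7.57 -0.06]
```

```bash
M="python3 -m handwheel"
$M '[[[-470,0,397,0,7,0,0.2],[-470,0,397,0,7,0,0.2],[-470,0,397,0,7,0,0.2],[-470,0,397,0,7,0,0.2],[-470,0,397,0,7,0,0.2]]]' 
python3 -c "
from h import *
plan([515,240,215],-1.41)"
```

```text
clock: 0.98
eef_pos: [350.9, -138.4, 213.5]
eef_rot: [-1.571, 0.001, -1.401]
wrist_force: [1.0, -0.9, -0.3]
finger_gap: 56.2
now [ 350.9 -138.4  213.5] [-1.571e+00  1.000e-03 -1.401e+00] F [ 1.  -0.9 -0.3] [ 0.03 -0.01  0.02] gap 56.2 t 0.9833 j6 [-0.47  0.93]
shift [-345.1   -1.2  225.8] rot [-0.01  0.54 -0.05]
```

```bash
M="python3 -m handwheel"
$M '[[[-319,0,269,0,0,0,0.2],[-319,0,269,0,0,0,0.2],[-319,0,269,0,0,0,0.2],[-319,0,269,0,0,0,0.2],[-319,0,269,0,0,0,0.2]]]' 
python3 -c "
from h import *
plan([515,240,215],-1.41)"
```

```text
clock: 1.4
eef_pos: [456.3, 41.9, 213.6]
eef_rot: [-1.57, 0.001, -1.4]
wrist_force: [0.2, -1.3, 0.6]
finger_gap: 56.4
now [456.3  41.9 213.6] [-1.57e+00  1.00e-03 -1.40e+00] F [ 0.2 -1.3  0.6] [-0.01 -0.02 -0.01] gap 56.4 t 1.4 j6 [0.01 1.41]
shift [-185.3   -1.2   91.5] rot [-0.02  0.56 -0.04]
```

```bash
M="python3 -m handwheel"
$M '[[[-185,-1,91,0,0.6,0,0.2],[-185,-1,91,0,0.6,0,0.2],[-185,-1,91,0,0.6,0,0.2],[-185,-1,91,0,0.6,0,0.2],[-185,-1,91,0,0.6,0,0.2]]]' 
$M '[[[0,0,0,0,0,0,0.2],[0,0,0,0,0,0,0.2]]]' 
python3 - <<'E'
from h import *
plan([515,240,215],-1.41)
T=pose();p,d=imaging.camera("wrist");c=imaging.get_calibration("wrist");W=cloud(d,c,T@c['hand_eye'])
np.save("pics/b_d.npy",d);cv2.imwrite("pics/b_w.png",p[:,:,::-1])
im=p.astype(int)
m=(im.max(2)<60)&(W[...,2]>86)&(W[...,2]<100)&(W[...,1]>180)&(W[...,1]<300)&(W[...,0]>470)&(W[...,0]<600)&(d>0)
q=W[m][:,:2]; print(len(q),q.mean(0),cv2.fitLine(q.astype(np.float32),cv2.DIST_L2,0,.01,.01).ravel(),q.min(0),q.max(0))
E
```

```text
clock: 1.82
eef_pos: [514.5, 241.7, 214.6]
eef_rot: [-1.571, 0.001, -1.41]
wrist_force: [1.2, -0.8, 0.6]
finger_gap: 56.4
clock: 1.98
eef_pos: [514.2, 243.3, 213.5]
eef_rot: [-1.572, 0.0, -1.408]
wrist_force: [-0.5, -1.0, -0.3]
finger_gap: 56.7
now [514.2 243.3 213.5] [-1.572  0.    -1.408] F [-0.5 -1.  -0.3] [-0.02  0.01 -0.01] gap 56.7 t 1.9833 j6 [0.38 1.78]
shift [ 3.4 -1.5  0.3] rot [ 0.08  0.14 -0.02]
948 [518.19060944 236.04495256] [9.7789198e-01 2.0911072e-01 5.1819061e+02 2.3604495e+02] [484.36608622 224.05512001] [550.27333718 247.57464069]
```

View pics/b_w.png

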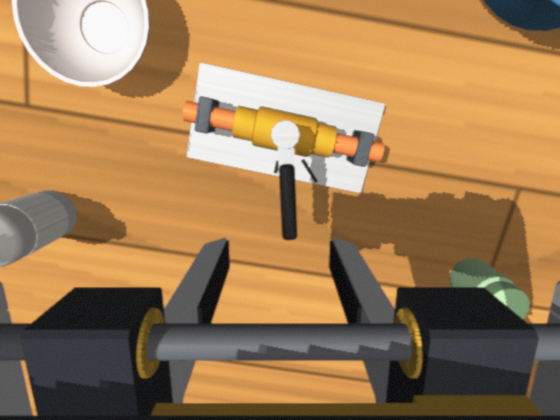

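```bash
python3 -c "
from h import *
plan([516,237.5,76],-1.36)"
```

```text
now [514.2 242.  213.8] [-1.572  0.    -1.409] F [0.1 0.9 0.3] [ 0.04 -0.02 -0.1 ] gap 56.1 t 2.0333 j6 [0.38 1.78]
shift [  4.7 137.8   1.3] rot [ 0.07 -2.81 -0.01]
```

```bash
M="python3 -m handwheel"
$M '[[[5,34,1,0,-2.8,0,0.2],[5,68,1,0,-2.8,0,0.2],[5,102,1,0,-2.8,0,0.2],[5,137,1,0,-2.8,0,0.2],[5,137,1,0,-2.8,0,0.2]]]' 
$M '[[[0,0,0,0,0,0,-0.7],[0,0,0,0,0,0,-1],[0,0,0,0,0,0,-1],[0,0,0,0,0,0,-1],[0,0,0,0,0,0,-1]]]' 20
python3 - <<'E'
from h import *
plan([516,237.5,76],-1.36)
T=pose();p,d=imaging.camera("wrist");cv2.imwrite("pics/c_w.png",p[:,:,::-1])
E
```

```text
clock: 2.45
eef_pos: [512.8, 234.5, 71.2]
eef_rot: [-1.581, -0.001, -1.362]
wrist_force: [-1.5, -0.0, -0.3]
finger_gap: 56.4
clock: 2.87
eef_pos: [513.5, 234.7, 72.7]
eef_rot: [-1.579, -0.001, -1.362]
wrist_force: [-0.6, 0.6, 0.6]
finger_gap: 26.4
now [513.5 234.7  72.7] [-1.579e+00 -1.000e-03 -1.362e+00] F [-0.6  0.6  0.6] [ 0.02 -0.02  0.  ] gap 26.4 t 2.8667 j6 [0.36 1.73]
shift [-2.2 -3.4  3. ] rot [ 0.47 -0.11  0.05]
```

View pics/c_w.png

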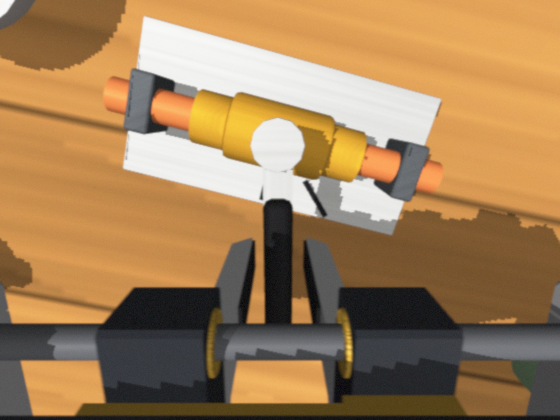

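```bash
M="python3 -m handwheel"
$M '[[[0,0,0,0,0,0,-1],[0,0,0,0,0,0,-1],[0,0,0,0,0,0,-1],[0,0,0,0,0,0,-1],[0,0,0,0,0,0,-1]]]' 20
python3 - <<'E'
from h import *
T=pose(); ax=np.array([574.5,250,0]); psi=np.arctan2(*read_state()['eef_rot'][[]]) if 0 else read_state()['eef_rot'][2]
p=T[:3,3]; r=np.hypot(*(p-ax)[:2]); print('r',r,'ang',np.arctan2(-(p-ax)[1],-(p-ax)[0]),psi+np.pi/2)
a0=psi+np.pi/2; a1=0.738
for k in range(1,6):
    a=a0+(a1-a0)*k/5
    G=np.array([ax[0]-r*np.cos(a),ax[1]-r*np.sin(a),p[2]+2]); plan(G,a-np.pi/2)
E
```

```text
clock: 3.33
eef_pos: [513.5, 234.9, 72.9]
eef_rot: [-1.579, -0.001, -1.362]
wrist_force: [-2.1, -0.3, 5.8]
finger_gap: 13.7
r 62.85481436181404 ang 0.24279194271017146 0.20908356758780267
now [513.5 234.9  72.9] [-1.579e+00 -1.000e-03 -1.362e+00] F [-2.1 -0.3  5.8] [0.09 0.33 0.18] gap 13.7 t 3.3333 j6 [0.36 1.73]
shift [ 4.5 -2.   0.3] rot [ 0.46 -6.06  0.02]
now [513.5 234.9  72.9] [-1.579e+00 -1.000e-03 -1.362e+00] F [-2.1 -0.3  5.8] [0.09 0.33 0.18] gap 13.7 t 3.3333 j6 [0.36 1.73]
shift [11.1 -2.   1.3] rot [  0.46 -12.12  -0.  ]
now [513.5 234.9  72.9] [-1.579e+00 -1.000e-03 -1.362e+00] F [-2.1 -0.3  5.8] [0.09 0.33 0.18] gap 13.7 t 3.3333 j6 [0.36 1.73]
shift [17.5 -2.   3.1] rot [  0.46 -18.18  -0.02]
now [513.5 234.9  72.9] [-1.579e+00 -1.000e-03 -1.362e+00] F [-2.1 -0.3  5.8] [0.09 0.33 0.18] gap 13.7 t 3.3333 j6 [0.36 1.73]
shift [23.7 -2.   5.5] rot [  0.46 -24.24  -0.05]
now [513.5 234.9  72.9] [-1.579e+00 -1.000e-03 -1.362e+00] F [-2.1 -0.3  5.8] [0.09 0.33 0.18] gap 13.7 t 3.3333 j6 [0.36 1.73]
shift [29.6 -2.   8.5] rot [  0.46 -30.3   -0.07]
```

```bash
M="python3 -m handwheel"
$M '[[[5,0,0,0,-4,0,-1],[8,0,1,0,-8,0,-1],[12,0,1.5,0,-13,0,-1],[16,0,2.5,0,-17,0,-1],[20,0,3.5,0,-20,0,-1]]]' 
python3 - <<'E'
from h import *
T=pose();plan([574.5-62.85*np.cos(.738),250-62.85*np.sin(.738),74],.738-np.pi/2)
E
```

```text
clock: 3.75
eef_pos: [521.3, 215.5, 73.0]
eef_rot: [-1.578, 0.001, -1.009]
wrist_force: [2.8, -1.4, 0.6]
finger_gap: 13.8
now [521.3 215.5  73. ] [-1.578e+00  1.000e-03 -1.009e+00] F [ 2.8 -1.4  0.6] [-0.2  -0.44 -0.23] gap 13.8 t 3.75 j6 [0.33 1.34]
shift [10.1 -1.   1.5] rot [  0.43 -10.11  -0.11]
```

```bash
M="python3 -m handwheel"
$M '[[[4,0,0.5,0,-4,0,-1],[8,0,1,0,-8,0,-1],[10,0,1.5,0,-10,0,-1],[10,0,1.5,0,-10,0,-1],[10,0,1.5,0,-10,0,-1]]]' 
python3 - <<'E'
from h import *
plan([574.5-62.85*np.cos(.738),250-62.85*np.sin(.738),74],.738-np.pi/2)
p,d=imaging.camera("side");cv2.imwrite("pics/d_s.png",p[:,:,::-1]);np.save("pics/d_s.npy",d)
cv2.imwrite("pics/d_s_c.png",cv2.resize(p[230:340,240:370,::-1],None,fx=5,fy=5,interpolation=2))
p,d=imaging.camera("wrist");cv2.imwrite("pics/d_w.png",p[:,:,::-1])
E
```

```text
clock: 4.17
eef_pos: [528.0, 206.7, 73.0]
eef_rot: [-1.58, 0.002, -0.835]
wrist_force: [-1.2, -7.5, 3.1]
finger_gap: 13.6
now [528.  206.7  73. ] [-1.58   0.002 -0.835] F [-1.2 -7.5  3.1] [-1.44  0.16 -0.25] gap 13.6 t 4.1667 j6 [0.31 1.15]
shift [-0.7 -1.   0.7] rot [ 0.5  -0.14 -0.1 ]
```

View pics/d_s_c.png

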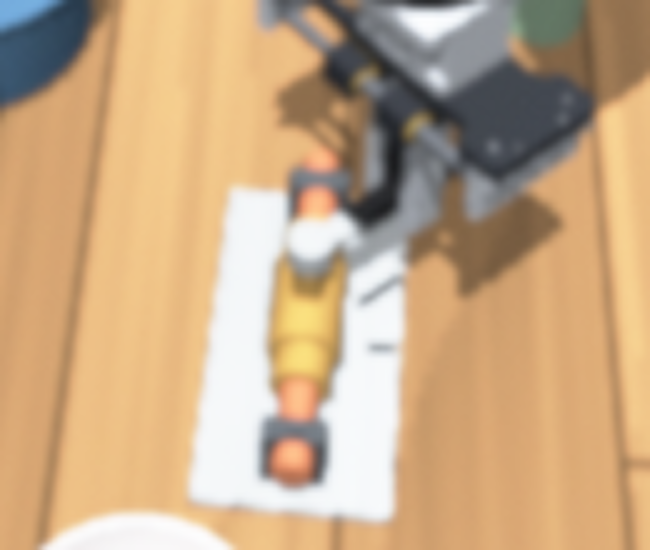

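View pics/d_w.png

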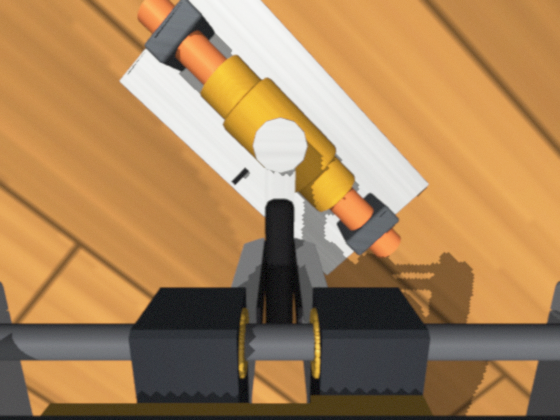

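```bash
M="python3 -m handwheel"
$M '[[[0,0,0,0,0,0,-0.2],[0,0,0,0,0,0,-0.2],[0,0,0,0,0,0,-0.2],[0,0,0,0,0,0,-0.2],[0,0,0,0,0,0,-0.2]]]' 
$M '[[[0,-20,0,0,0,0,-0.2],[0,-50,0,0,0,0,-0.2],[0,-85,0,0,0,0,-0.2],[0,-120,0,0,0,0,-0.2],[0,-140,0,0,0,0,-0.2]]]' 
$M '[[[0,0,0,0,0,0,0],[0,0,0,0,0,0,0]]]' 
python3 - <<'E'
from h import *
plan([513,-198,215],-1.78)
T=pose();p,d=imaging.camera("wrist");cv2.imwrite("pics/e_w.png",p[:,:,::-1])
c=imaging.get_calibration("wrist");W=cloud(d,c,T@c['hand_eye'])
im=p.astype(int)
m=(im.max(2)<60)&(W[...,2]>86)&(W[...,2]<100)&(W[...,1]>160)&(W[...,1]<300)&(W[...,0]>470)&(W[...,0]<600)&(d>0)
q=W[m][:,:2]; l=cv2.fitLine(q.astype(np.float32),cv2.DIST_L2,0,.01,.01).ravel();print(len(q),l,np.arctan(l[1]/l[0])+.047)
E
```

```text
clock: 4.68
eef_pos: [527.9, 206.9, 72.9]
eef_rot: [-1.58, 0.002, -0.835]
wrist_force: [0.5, -0.4, -0.3]
finger_gap: 37.0
clock: 5.1
eef_pos: [529.6, 207.9, 216.9]
eef_rot: [-1.576, 0.0, -0.835]
wrist_force: [0.4, 0.1, 0.7]
finger_gap: 37.4
clock: 5.27
eef_pos: [530.0, 208.1, 218.0]
eef_rot: [-1.573, -0.001, -0.835]
wrist_force: [-0.3, 0.0, -1.0]
finger_gap: 45.7
now [530.  208.1 218. ] [-1.573e+00 -1.000e-03 -8.350e-01] F [-0.3  0.  -1. ] [-0.01  0.04 -0.  ] gap 45.7 t 5.2667 j6 [0.31 1.15]
shift [ 289.6    4.  -285.2] rot [ 0.11 54.16  0.11]
921 [  0.7498029    0.66166127 531.4068     209.70157   ] 0.7700322
```

View pics/e_w.png

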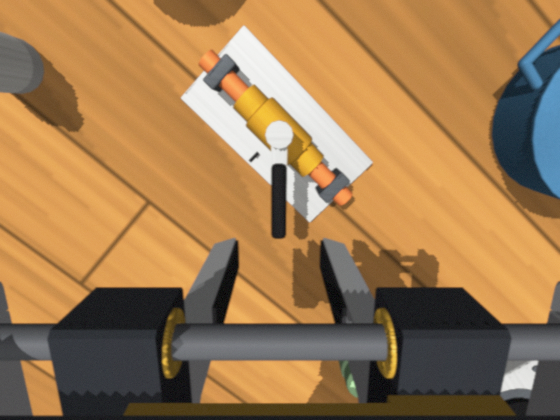

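```bash
M="python3 -m handwheel"
$M '[[[29,0,-28,0,7,0,0],[58,0,-57,0,14,0,0],[87,0,-86,0,21,0,0],[116,0,-114,0,28,0,0],[145,0,-143,0,35,0,0]]]' 
python3 - <<'E'
from h import *
plan([513,-198,215],-1.787)
E
```

```text
clock: 5.73
eef_pos: [519.7, 2.8, 215.1]
eef_rot: [-1.578, -0.002, -1.451]
wrist_force: [1.0, -0.6, -0.4]
finger_gap: 47.1
now [519.7   2.8 215.1] [-1.578 -0.002 -1.451] F [ 1.  -0.6 -0.4] [-0.02 -0.01  0.03] gap 47.1 t 5.7333 j6 [-0.06  1.39]
shift [198.5   0.8 -30.6] rot [ 0.39 19.23  0.19]
```

```bash
M="python3 -m handwheel"
$M '[[[40,0,-6,0,4,0,0],[80,0,-12,0,8,0,0],[120,0,-18,0,12,0,0],[160,0,-24,0,16,0,0],[198,0,-31,0.4,19,0,0]]]' 
$M '[[[0,0,0,0,0,0,0],[0,0,0,0,0,0,0]]]' 
python3 - <<'E'
from h import *
plan([513,-198,215],-1.787)
T=pose();p,d=imaging.camera("wrist");cv2.imwrite("pics/f_w.png",p[:,:,::-1])
c=imaging.get_calibration("wrist");W=cloud(d,c,T@c['hand_eye'])
for lo,hi in ((88,106),(44,54)):
    m=(W[...,2]>lo)&(W[...,2]<hi)&(W[...,1]>-290)&(W[...,1]<-110)&(W[...,0]>420)&(W[...,0]<600)&(d>0)
    m[240:]=0
    q=W[m]; print(len(q),q.mean(0),cv2.minAreaRect(q[:,:2].astype(np.float32)),cv2.fitLine(q[:,:2].astype(np.float32),cv2.DIST_L2,0,.01,.01).ravel())
E
```

```text
clock: 6.15
eef_pos: [511.6, -199.4, 213.7]
eef_rot: [-1.573, -0.003, -1.787]
wrist_force: [0.7, 0.2, 0.5]
finger_gap: 47.2
clock: 6.32
eef_pos: [510.5, -200.8, 211.2]
eef_rot: [-1.577, -0.002, -1.79]
wrist_force: [-0.3, 0.4, -1.1]
finger_gap: 46.7
now [ 510.5 -200.8  211.2] [-1.577 -0.002 -1.79 ] F [-0.3  0.4 -1.1] [0.06 0.03 0.03] gap 46.7 t 6.3167 j6 [-0.44  1.35]
shift [-3.3 -3.8  1.8] rot [ 0.35 -0.17  0.1 ]
998 [ 513.43966073 -200.77992616   97.90695327] ((512.1785888671875, -200.35910034179688), (12.435132026672363, 59.48081970214844), 77.60681915283203) [ 9.7699308e-01 -2.1327089e-01  5.1343964e+02 -2.0077992e+02]
10404 [ 526.5991227  -203.62344221   50.5440483 ] ((518.9791259765625, -201.93972778320312), (130.76370239257812, 114.77962493896484), 77.76873016357422) [ 2.2969672e-01  9.7326225e-01  5.2659912e+02 -2.0362344e+02]
```

View pics/f_w.png

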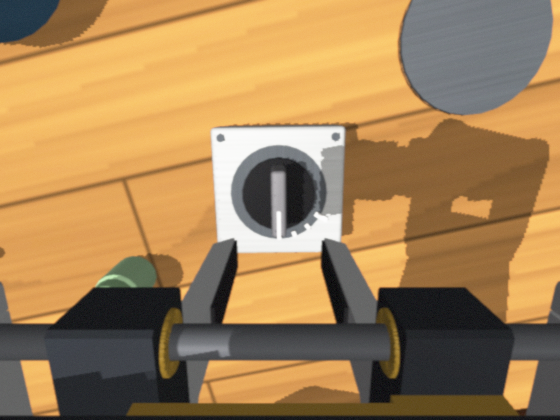

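```bash
python3 -c "
from h import *
plan([512.5,-199.8,77],-1.786)"; M="python3 -m handwheel"
$M '[[[-1,34,2,0.4,0,0,0],[-1,68,2,0.4,0,0,0],[-1,102,2,0.4,0,0,0],[-1,130,2,0.4,0,0,0],[-1,134,2,0.4,0,0,0]]]' 
$M '[[[0,0,0,0,0,0,-0.4],[0,0,0,0,0,0,-0.4]]]' 
python3 - <<'E'
from h import *
plan([512.5,-199.8,73],-1.786)
p,d=imaging.camera("wrist");cv2.imwrite("pics/g_w.png",p[:,:,::-1])
E
```

```text
now [ 510.9 -199.5  211.7] [-1.576 -0.002 -1.788] F [0.  0.7 0.5] [0.05 0.04 0.01] gap 46.9 t 6.3667 j6 [-0.44  1.35]
shift [ -0.3 134.7   2.4] rot [ 0.31 -0.1   0.1 ]
clock: 6.78
eef_pos: [510.0, -196.3, 72.5]
eef_rot: [-1.577, 0.0, -1.785]
wrist_force: [-0.4, 0.1, -0.9]
finger_gap: 46.9
clock: 6.95
eef_pos: [510.2, -195.3, 72.8]
eef_rot: [-1.578, 0.0, -1.784]
wrist_force: [0.4, -0.4, 1.2]
finger_gap: 37.1
now [ 510.2 -195.3   72.8] [-1.578  0.    -1.784] F [ 0.4 -0.4  1.2] [0.   0.02 0.04] gap 37.1 t 6.95 j6 [-0.43  1.35]
shift [ 3.9 -0.2  3.3] rot [ 0.43  0.14 -0.03]
```

View pics/g_w.png

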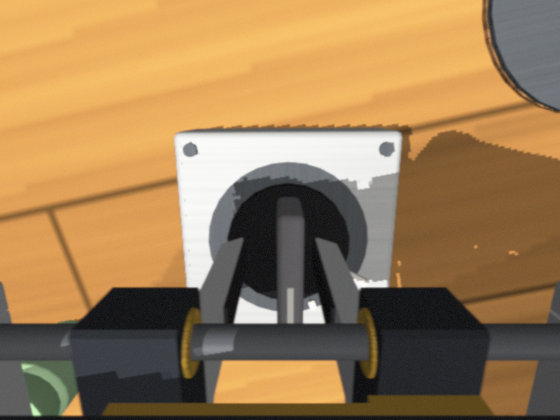

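```bash
M="python3 -m handwheel"
$M '[[[4,0,3,0.4,0,0,-0.4],[4,0,3,0.4,0,0,-0.4],[4,0,3,0.4,0,0,-1],[4,0,3,0.4,0,0,-1],[4,0,3,0.4,0,0,-1]]]' 40
$M '[[[0,0,0,0,0,0,-1],[0,0,0,0,0,0,-1],[0,0,0,0,0,0,-1],[0,0,0,0,0,0,-1],[0,0,0,0,0,0,-1]]]' 40
python3 - <<'E'
from h import *
plan([512.5,-199.5,73],-1.786+1.09)
p,d=imaging.camera("wrist");cv2.imwrite("pics/h_w.png",p[:,:,::-1])
E
```

```text
clock: 7.42
eef_pos: [512.8, -201.0, 74.2]
eef_rot: [-1.568, -0.001, -1.784]
wrist_force: [-3.8, -8.6, 1.6]
finger_gap: 12.8
clock: 7.83
eef_pos: [512.7, -201.1, 74.2]
eef_rot: [-1.569, -0.001, -1.784]
wrist_force: [-1.4, -1.0, 0.3]
finger_gap: 12.6
now [ 512.7 -201.1   74.2] [-1.569e+00 -1.000e-03 -1.784e+00] F [-1.4 -1.   0.3] [-0.21  0.17  0.12] gap 12.6 t 7.8333 j6 [-0.44  1.34]
shift [-1.5  1.2 -0.6] rot [ -0.07 -62.33   0.14]
```

View pics/h_w.png

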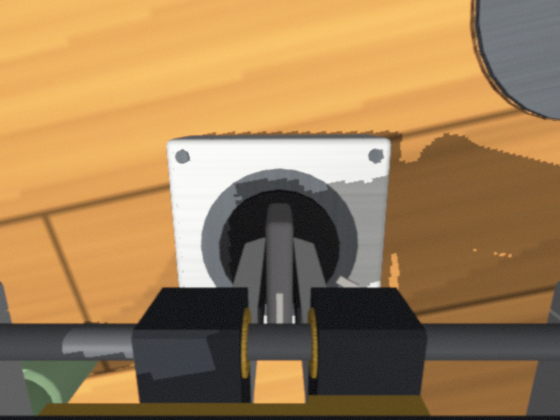

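```bash
M="python3 -m handwheel"
$M '[[[0,0,0,0,-6,0,-1],[0,0,0,0,-12,0,-1],[0,0,0,0,-18,0,-1],[0,0,0,0,-24,0,-1],[0,0,0,0,-30,0,-1]]]' 40
python3 - <<'E'
from h import *
plan([512.6,-200,74],-1.784+1.08)
E
```

```text
clock: 8.3
eef_pos: [512.7, -200.3, 74.2]
eef_rot: [-1.569, -0.001, -1.256]
wrist_force: [-2.1, 5.6, 3.6]
finger_gap: 13.0
now [ 512.7 -200.3   74.2] [-1.569e+00 -1.000e-03 -1.256e+00] F [-2.1  5.6  3.6] [ 1.28  0.18 -0.17] gap 13.0 t 8.3 j6 [-0.44  0.82]
shift [-0.3  0.2 -0. ] rot [ -0.06 -31.6    0.06]
```

```bash
M="python3 -m handwheel"
$M '[[[0,0,0,0,-6,0,-1],[0,0,0,0,-12,0,-1],[0,0,0,0,-18,0,-1],[0,0,0,0,-24,0,-1],[0,0,0,0,-30,0,-1]]]' 40
$M '[[[0,0,0,0,-1.5,0,-1],[0,0,0,0,-1.5,0,-1],[0,0,0,0,-1.5,0,-1],[0,0,0,0,-1.5,0,-1],[0,0,0,0,-1.5,0,-1]]]' 40
python3 - <<'E'
from h import *
plan([512.6,-200,74],-1.784+1.08)
p,d=imaging.camera("wrist");cv2.imwrite("pics/i_w.png",p[:,:,::-1])
for n in("side","scene"):
    p,d=imaging.camera(n);cv2.imwrite(f"pics/i_{n}.png",p[:,:,::-1])
    if n=="side": cv2.imwrite("pics/i_s_c.png",np.hstack([cv2.resize(p[140:230,280:370,::-1],(400,400),interpolation=2),cv2.resize(p[255:345,265:355,::-1],(400,400),interpolation=2)]))
E
```

```text
clock: 8.72
eef_pos: [512.2, -199.5, 74.2]
eef_rot: [-1.57, 0.001, -0.727]
wrist_force: [-5.8, 5.3, 5.4]
finger_gap: 12.7
clock: 9.13
eef_pos: [512.1, -199.4, 74.2]
eef_rot: [-1.57, 0.001, -0.702]
wrist_force: [-2.0, -0.1, 0.3]
finger_gap: 12.8
now [ 512.1 -199.4   74.2] [-1.57e+00  1.00e-03 -7.02e-01] F [-2.  -0.1  0.3] [ 0.14  0.41 -0.11] gap 12.8 t 9.1333 j6 [-0.44  0.26]
shift [ 0.8  0.2 -0.2] rot [-0.06  0.12 -0.07]
```

View pics/i_w.png

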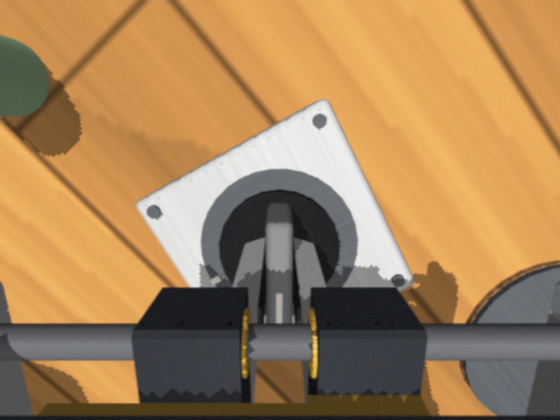

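View pics/i_s_c.png

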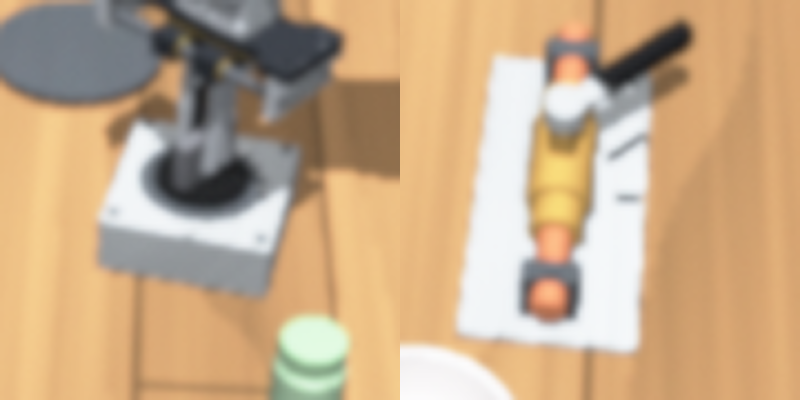

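View pics/i_scene.png

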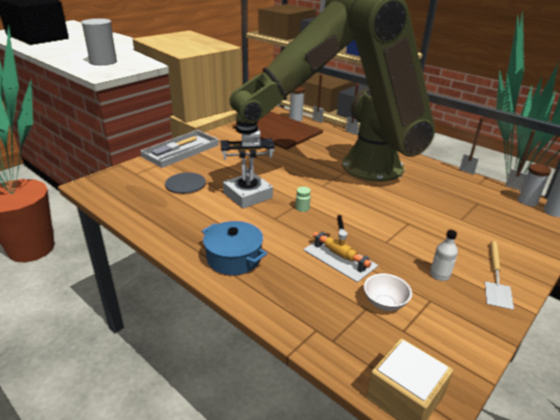

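```bash
M="python3 -m handwheel"
$M '[[[0,0,0,0,0,0,-1],[0,0,0,0,0,0,-1],[0,0,0,0,0,0,-1],[0,0,0,0,0,0,-1],[0,0,0,0,0,0,-1]]]' 40
$M '[[[0,0,0,0,0,0,-1],[0,0,0,0,0,0,-1],[0,0,0,0,0,0,-1],[0,0,0,0,0,0,-1],[0,0,0,0,0,0,-1]]]' 40
python3 -c "
from cell import order
print(order.sign_off())"
```

```text
clock: 9.7
eef_pos: [512.2, -199.4, 74.2]
eef_rot: [-1.57, 0.001, -0.701]
wrist_force: [-2.3, 1.2, 1.8]
finger_gap: 12.5
clock: 10.12
eef_pos: [512.2, -199.4, 74.2]
eef_rot: [-1.57, 0.001, -0.701]
wrist_force: [-2.8, 0.6, 1.2]
finger_gap: 12.9
the job is handed in; nothing more can be done
None
```

I did both steps and handed the job in at about 10 s, with the gripper still holding the dial; the sign-off gave no verdict.

- **Valve:** I gripped the lever, swung it from about 0.26 rad and let go. The wrist camera then measured 0.77 rad (target 0.785), and a side picture taken after the dial was turned shows the lever still there.
- **Dial:** I gripped the bar with 40 N set and turned the gripper 1.08 rad, past two clicks to the third. The last wrist picture shows the bar in line with the jaws and the box turned about 62° relative to them. The dial angle itself is inferred from the gripper and that picture, not read directly. In the last 0.4 s before hand-in the gripper's position and angle did not change, and the fingers stood about 12.5–13 mm apart on the 13 mm bar.
- **Bystanders:** By eye, the final scene picture shows the pot, trivet, jar, bowl and bottle where they stood at the start; I did not measure their positions.

No check failed. The side and wrist cameras disagreed by about 4 mm on the sleeve's position, and I gripped in between.

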